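# Refill the gravity tin dispenser in the day room

### The arm

A 7-joint arm with a two-finger parallel gripper is mounted at the origin on the work surface. World frame = base frame: x ahead of the robot, y to its left, z up, the work surface at z = 0. Lengths are in m, angles in degrees, forces in N, time in s.
With the tool pointing down it reaches from about 0.425 to 0.875 m from the base axis. Payload 8.4 kg.
Tool frame: the origin (TCP) lies at the very end of the fingers, on their centre line; the grasp point (between the pads) lies behind it (robot.pinch_z is the z of the grasp point in the tool frame, in m); z points along the fingers, y is the direction in which the jaws open and shut (so a half turn about z gives the same grasp; the last joint's range is limited). The gripper opens to 87 mm and grips with 3 to 60 N. Pads are 19 mm wide; open, the fingers measure 117 mm over their backs; the gripper's body (75 mm by 190 mm) begins 51 mm behind the grasp point.
Start: joints at [63.472, 19.091, 2.286, 83.961, -0.768, 76.965, -3.352], TCP at [0.231, -0.607, 0.223] pointing down, gripper open.
Joint ranges: [-147.57, 147.57], [-21.85, 119.76], [-74.77, 79.35], [14.55, 137.4], [-85.83, 265.84], [4.83, 119.75], [-152.11, 152.11]. Speed limits (degrees/s): [127.2, 127.2, 159.86, 159.86, 180, 180, 180].

### API

Orientations are given as a 3x3 rotation matrix whose columns are the frame's x, y, z axes.
In Python, from workcell import robot gives the robot as it stands. The module is installed in compiled form; this text tells all that it offers.
- The arm moves only by the tool carry_out, never from a script. Its argument "plan" is a list of rows, each a list of 3 entries, a list of its own where there are three numbers: the shift along the world's x, y, z in cm, then the turn, a rotation vector about the world's x, y, z in units of 5 degrees (1.0 is 5 degrees), then the closure in counts, from 0 (fully open) to 255 (shut). A call has 1 to 8 rows; each row shifts and turns the commanded pose from where the row before left it; what a row does not reach is not made up. A row lasts 1/10 s, in which the tool goes at most 50 mm and 8.59 degrees, less where a joint would pass 70% of its speed; a pose out of reach is approached as far as the arm can. A call is refused whole if a number of a shift passes 5 or a number of a turn 1, either way. A call with a gripper value outside its range is refused whole. The fingers move at their own pace and stop on an object; "squeeze" is the grip in N (left out, the last holds). Time passes only in rows, so rows that do not move let the fingers close. It gives the time, the measured TCP pose, the force and the opening at its end, in the units of the state.
- robot.state(): the state, without advancing time (a new reading comes with each control period).
- robot.grab_frame(name): name is "scene" or "top"; returns a dict with "color" (384x512x3 uint8, red, green, blue), "fx", "fy", "cx", "cy" (pixels), "camera_from_world" (4x4, takes a point from world to camera coordinates). Camera axes: x right, y up, looking along -z (the intrinsics and any distortion apply to the point x, -y, -z); pixel columns grow to the right and rows downward; lengths in m; the calibration is good to about 2 mm. A picture is of the moment at which its call begins. There is no depth.
- robot.finish_job(): hands the job in, once; it reports no verdict.
The state is a dict: "time": time; "joints": joint angles; "dq": joint speeds; "effort": joint torques, N m; "ee_pos": TCP position; "eef_rot": TCP orientation; "force": force on the tool from outside, world axes, zero at the start; "torque": the same for the moment, N m; "opening": opening from 0.0 (shut) to 1.0 (fully open).
Only numpy, scipy, OpenCV 4.12 (cv2) and the standard library are available. Lean on these libraries where they do the work, as an engineer would, in place of code of your own. Each camera call takes 0.05 s, during which the arm holds its last target. There are 200 camera calls.

### The job

First get the tin dispenser ready: take the small tin that was left on its loading deck and stand it on the red tray, and press the yellow stop gate right down. Then load every tin of the dispenser's own size (62 mm wide, the ones that just fit between the lane's guides): set each upright on the loading deck and push it down the sloped lane, so that in the end they all stand in one closed-up row, with the first against the gate. Leave the bigger and smaller tins on the table and the mug where they are.

Things in the scene. Friction and masses are not known exactly. Their poses are not given: they have to be found in the camera images.
- lane: sloped lane (chute) of the pale wood and steel tin dispenser. Origin: on the floor, midway between the guides, at the uphill face of the shut gate. x runs uphill along the floor (12 degrees from level), y across, z square to the floor. Floor flat from x = 0 to the crest at 258 mm. Guides 18 mm high, 68 mm apart inside. Tins do not slide by themselves: friction holds them
- wires (a point): point at lane x = 77 mm, 63.5 mm above the lane's floor, midway between two thin keeper wires along the lane from lane x = 10 to 143 mm, 61 to 66 mm above the floor (upper 10 mm bent up to 73 mm), 48 mm apart inside: a tin passes below them but cannot go in from above; shut fingers can reach down between them. Their thin posts stand outside the guides
- deck (a point): centre of the level steel loading deck at the raised end, on its surface (76 mm above the table): 104 mm wide, reaching 52 mm from here to the crest and 46 mm the other way, open at the back; 18 mm high funnel guides narrow from 100 to 68 mm apart over the 46 mm before the crest. Tins are set down about here
- stop_gate (a joint): yellow stop gate (escapement stop) at the lane's lower end, a 40 mm high plate sliding square to the lane's floor between two posts (84 mm apart, 106 mm high): 0 = right down, shut; 0.062 m = fully raised, open. Stays where it is put (4 N of friction, light damping); starts raised; pressed down by its knob
- gate_knob (a point): centre of the top of the gate's round red knob, 32 mm in diameter; it moves with the gate, and is 76 mm above the lane's floor when the gate is shut, leaning with the lane's z axis
- stray: sealed food tin, gold label with a dark red band, steel ends, 50 mm in diameter and 44 mm tall: too small for this dispenser; loose; origin at the centre of its underside, z along its axis, up. At the start it stands on the loading deck
- tray: red lacquer tray, fixed, 150 mm (its x) by 170 mm (its y), rim 18 mm high and 6 mm thick; its floor is 6 mm above its origin, the centre of its underside
- tin_a: sealed food tin, gold label with a dark red band, steel ends, 62 mm in diameter and 54 mm tall; loose; origin at the centre of its underside, z along its axis, up; one of the dispenser's own size; may be absent
- tin_b: sealed food tin, gold label with a dark red band, steel ends, 62 mm in diameter and 54 mm tall; loose; origin at the centre of its underside, z along its axis, up; one of the dispenser's own size; may be absent
- tin_c: sealed food tin, gold label with a dark red band, steel ends, 62 mm in diameter and 54 mm tall; loose; origin at the centre of its underside, z along its axis, up; one of the dispenser's own size; may be absent
- tin_d: sealed food tin, gold label with a dark red band, steel ends, 62 mm in diameter and 54 mm tall; loose; origin at the centre of its underside, z along its axis, up; one of the dispenser's own size; may be absent
- large_a: sealed food tin, gold label with a dark red band, steel ends, 72 mm in diameter and 66 mm tall: too wide for the lane; loose; origin at the centre of its underside, z along its axis, up; a look-alike, not to be moved
- large_b: sealed food tin, gold label with a dark red band, steel ends, 72 mm in diameter and 66 mm tall: too wide for the lane; loose; origin at the centre of its underside, z along its axis, up; a look-alike, not to be moved
- small_a: sealed food tin, gold label with a dark red band, steel ends, 50 mm in diameter and 44 mm tall: too small for this dispenser; loose; origin at the centre of its underside, z along its axis, up; a look-alike standing on the table, not to be moved
- mug: blue ceramic mug, 72 mm wide, 80 mm tall, handle at its +y; origin at the centre of its underside; not to be moved
Mind the look-alikes: they are no part of the job. What is shaped like the tin_c but pink or purple is not meant.

How it is judged:
By the outcome, as a careful person would: the job done as asked, in the order asked, and still so for the second after the job is handed in, with the robot touching nothing.
Of tin_a, tin_b, tin_c, tin_d only 3 to 4 are there at a start; the rules pass over those that are not, and their reading is None.
At some moment in a run one of tin_a, tin_b, tin_c, tin_d, stray may be knocked a few centimetres aside while the robot is not near it.
It also fails if it takes over 210 s, if anything falls off the work surface, if the arm or the gripper's body presses on something with over 40 N, if the wrist force passes 120 N, or if a joint passes its speed limit or range.

## Working session

There is one attempt and no reset: what is moved stays moved. The work goes in short steps, Python scripts to look and compute and a tool call to move; the robot and the scene stay as the last step left them, time stands still between calls to the robot, and variables do not carry over. Pictures are saved under pics/ and viewed, about 12 in all and at most 16, crops included, and the job is handed in when it is done.

Besides the shell and the picture viewer there is one more tool, called after ">>>" by a JSON object that holds its "api" and its "payload", one argument or row to a line. carry_out: Moves the arm, as the interface text tells. Its arguments: {"type":"object","properties":{"plan":{"type":"array","items":{"type":"array"}},"squeeze":{"type":"number"}},"required":["plan"]}

```bash
mkdir -p pics; ls
cat > h.py <<'E'
from workcell import robot
import numpy as np, cv2
def snap(cam,fn=None):
    f=robot.grab_frame(cam)
    if fn: cv2.imwrite(fn,f["color"][:,:,::-1])
    return f
def proj(f,P):
    P=np.atleast_2d(P); T=np.array(f["camera_from_world"])
    c=P@T[:3,:3].T+T[:3,3]
    return np.c_[f["fx"]*c[:,0]/-c[:,2]+f["cx"], f["fy"]*-c[:,1]/-c[:,2]+f["cy"]]
def ray(f,u,v,z):
    T=np.array(f["camera_from_world"]);R=T[:3,:3];o=-R.T@T[:3,3]
    d=R.T@np.array([(u-f["cx"])/f["fx"],-(v-f["cy"])/f["fy"],-1])
    return o+d*(z-o[2])/d[2]
E
python3 - <<'E'
from h import *
for c in("top","scene"):
    f=snap(c,f"pics/{c}0.png"); print({k:v for k,v in f.items() if k!="color"})
s=robot.state();print(s["ee_pos"],s["eef_rot"],s["opening"],s["time"],robot.pinch_z)
E
```

```text
pics
{'fx': 450.76858373522765, 'fy': 450.76858373522765, 'cx': 254.87830674279118, 'cy': 201.31576255709834, 'camera_from_world': array([[-0.00657843, -0.99988304, -0.01380681, -0.01045793],
       [ 0.99308829, -0.00815051,  0.11708634, -0.47030025],
       [-0.11718518, -0.01294114,  0.99302576, -1.29309289],
       [ 0.        ,  0.        ,  0.        ,  1.        ]])}
{'fx': 410.345856642823, 'fy': 410.345856642823, 'cx': 254.2318674168399, 'cy': 190.51724911521458, 'camera_from_world': array([[-5.78763830e-01,  8.15494588e-01,  1.00241920e-03,
         2.82492532e-01],
       [-6.88163169e-01, -4.89054394e-01,  5.35963854e-01,
         2.43492126e-01],
       [ 4.37565860e-01,  3.09506665e-01,  8.44240334e-01,
        -1.64640452e+00],
       [ 0.00000000e+00,  0.00000000e+00,  0.00000000e+00,
         1.00000000e+00]])}
[ 0.23112709 -0.60704644  0.22173829] [[ 9.34547807e-01  3.55837053e-01 -6.23425042e-04]
 [ 3.55837587e-01 -9.34546802e-01  1.37350754e-03]
 [-9.38750019e-05 -1.50544653e-03 -9.99998862e-01]] 0.9994817484482225 0.1 -0.0187
```

View pics/top0.png

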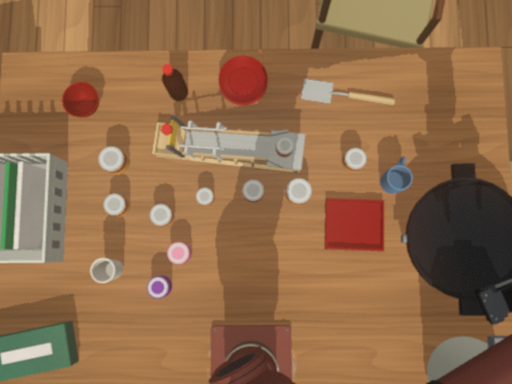

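View pics/scene0.png

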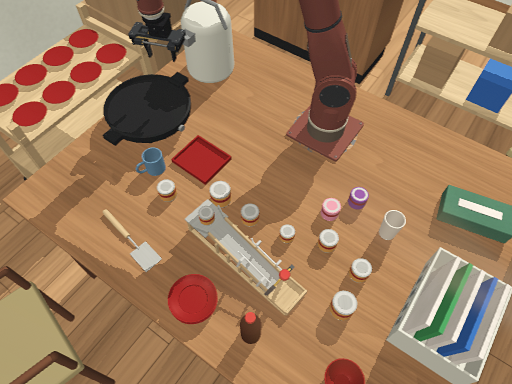

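Run:
```python
from h import *
im=cv2.imread("pics/top0.png")
c=cv2.resize(im[115:230,95:375],None,fx=2.85,fy=2.85,interpolation=cv2.INTER_CUBIC);cv2.imwrite("pics/c1.png",c)
f=snap("top")
g=f["color"]
# blob fit of tin tops: low saturation bright-ish vs wood
hsv=cv2.cvtColor(g,cv2.COLOR_RGB2HSV)
for (u,v) in [(111,159),(115,204),(161,215),(205,196),(253,190),(299,190),(355,158),(285,146),(178,253),(159,287)]:
    m=((hsv[:,:,1]<75)).astype(np.uint8)
    w=np.zeros_like(m);cv2.circle(w,(u,v),17,1,-1);m&=w
    n,l,st,ce=cv2.connectedComponentsWithStats(m)
    k=1+np.argmax(st[1:,4])if n>1 else 0
    (cx,cy),r=cv2.minEnclosingCircle(np.argwhere(l==k)[:,::-1].astype(np.float32))
    p=ray(f,ce[k][0],ce[k][1],.054)
    print((u,v),ce[k].round(1),"area d",round(2*(st[k,4]/np.pi)**.5,1),"bbox",st[k,2:4],p.round(3), "px/m",450.77/1.24)
```

```text
(111, 159) [110.6 158.2] area d 25.4 bbox [26 25] [0.597 0.406 0.054] px/m 363.5241935483871
(115, 204) [113.9 203.8] area d 22.1 bbox [23 22] [0.463 0.392 0.054] px/m 363.5241935483871
(161, 215) [160.3 214.3] area d 22.2 bbox [22 22] [0.432 0.257 0.054] px/m 363.5241935483871
(205, 196) [204.2 195.6] area d 17.8 bbox [18 18] [0.485 0.131 0.054] px/m 363.5241935483871
(253, 190) [252.7 189.7] area d 21.8 bbox [22 22] [ 0.501 -0.008  0.054] px/m 363.5241935483871
(299, 190) [298.7 190.2] area d 25.6 bbox [26 25] [ 0.498 -0.14   0.054] px/m 363.5241935483871
(355, 158) [355.3 157.9] area d 21.8 bbox [22 21] [ 0.591 -0.306  0.054] px/m 363.5241935483871
(285, 146) [285.  145.9] area d 32.9 bbox [35 34] [ 0.629 -0.103  0.054] px/m 363.5241935483871
(178, 253) [177.6 252.5] area d 18.2 bbox [22 22] [0.322 0.206 0.054] px/m 363.5241935483871
(159, 287) [157.2 287. ] area d 18.2 bbox [22 22] [0.226 0.263 0.054] px/m 363.5241935483871
```

View pics/c1.png

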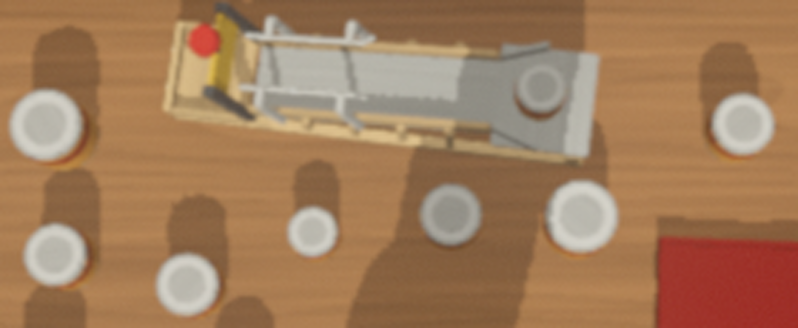

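Run:
```python
from h import *
im=cv2.imread("pics/scene0.png")
cv2.imwrite("pics/c2.png",cv2.resize(im[190:320,175:315],None,fx=4.5,fy=4.5,interpolation=cv2.INTER_CUBIC))
im=cv2.imread("pics/top0.png")
cv2.imwrite("pics/c3.png",cv2.resize(im[112:178,148:310],None,fx=4.9,fy=4.9,interpolation=cv2.INTER_CUBIC))
```

```text
(no output)
```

View pics/c2.png

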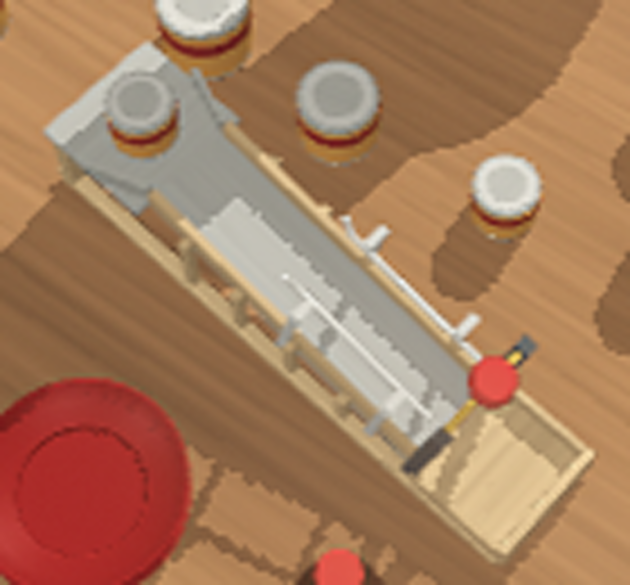

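View pics/c3.png

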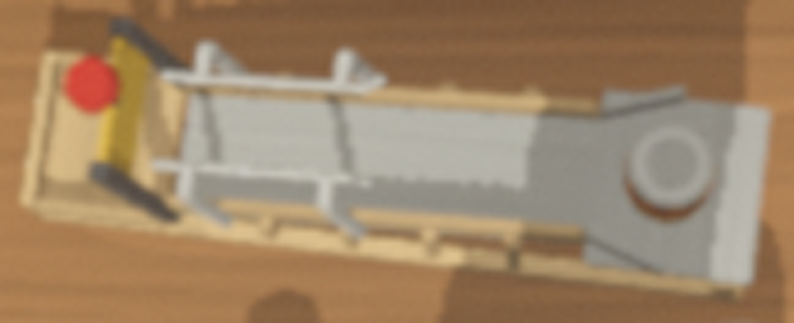

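```bash
cat >> h.py <<'E'
S,C=np.sin(np.radians(12)),np.cos(np.radians(12))
def lane(p,pts):  # p=(crest x,y,yaw of uphill dir); pts lane coords -> world
    pts=np.atleast_2d(pts).astype(float); x,y,z=pts.T
    h=(x-.258)*C-z*S; w=.076+(x-.258)*S+z*C
    return flat(p,np.c_[h,y,w])
def flat(p,q):   # q: horizontal dist uphill of the crest, across, height
    q=np.atleast_2d(q);e=np.array([np.cos(p[2]),np.sin(p[2])]);n=np.array([-e[1],e[0]])
    return np.c_[p[:2]+q[:,:1]*e+q[:,1:2]*n,q[:,2]]
E
cat > fit.py <<'E'
from h import *
from scipy.optimize import least_squares
T=[robot.grab_frame("top"),robot.grab_frame("scene")]
o=[(np.array([148,112]),4.9),(np.array([175,190]),4.5)]
px=[np.array([[770,106],[750,284],[120,25],[100,172],[91,84]]),np.array([[150,43],[45,132],[528,343],[410,468],[493,381]])]
px=[a+(b+.5)/s-.5 for (a,s),b in zip(o,px)]
def model(p): return np.r_[flat(p,[[.098,.052,.076],[.098,-.052,.076]]),lane(p,[[p[3],.042,.106],[p[3],-.042,.106],[p[3],0,.138]])]
def res(p): return np.concatenate([(proj(f,model(p))-q).ravel() for f,q in zip(T,px)])
r=least_squares(res,[.63,-.05,-1.6,-.003],loss="soft_l1")
print(r.x,np.degrees(r.x[2]),res(r.x).round(1).reshape(2,5,2).tolist())
p=r.x
print("deck",flat(p,[.052,0,.076]),"gate0",lane(p,[0,0,0]),"knob up/down",lane(p,[[p[3],0,.138],[p[3],0,.076]]))
# stray top centre from both views
print("stray",ray(T[0],*(np.array([672,165])/4.9+[148,112]-.4),.12),ray(T[1],*(np.array([143,100])/4.5+[175,190]-.4),.12))
# overlay
ims=[]
for f,b,s in zip(T,[(112,178,148,310),(190,320,175,315)],[4.9,4.5]):
    im=cv2.resize(f["color"][b[0]:b[1],b[2]:b[3],::-1],None,fx=s,fy=s)
    for poly in [flat(p,[[.098,.052,.076],[.098,-.052,.076],[0,-.034,.076],[0,.034,.076],[.098,.052,.076]]),lane(p,[[0,.034,.018],[.258,.034,.018],[.258,-.034,.018],[0,-.034,.018]]),lane(p,[[.01,.024,.0635],[.143,.024,.0635]]),lane(p,[[.01,-.024,.0635],[.143,-.024,.0635]]),lane(p,[[p[3],.042,.106],[p[3],-.042,.106]])]:
        q=((proj(f,poly)-[b[2],b[0]]+.5)*s).astype(int); cv2.polylines(im,[q],False,(0,255,0),1)
    ims.append(im)
h=max(i.shape[1] for i in ims)
im=np.vstack([cv2.copyMakeBorder(i,0,0,0,h-i.shape[1],0) for i in ims])
cv2.imwrite("pics/ov.png",cv2.resize(im,None,fx=.65,fy=.65,interpolation=cv2.INTER_AREA))
# other objects
for n,t,z in [("tray",(355,224),.018)]: print(n,ray(T[0],*t,z))
E
python3 fit.py
```

```text
[ 6.19635325e-01 -5.51018229e-02 -1.69952423e+00 -6.35099308e-04] -97.37556583688882 [[[0.0, 0.4], [0.1, -0.4], [0.4, 0.2], [0.1, -0.4], [-0.6, -0.6]], [[-23.4, 19.2], [22.9, -20.5], [-19.3, 20.2], [25.9, -28.0], [0.5, -1.1]]]
deck [[ 0.61295995 -0.10667157  0.076     ]] gate0 [[0.65203172 0.19517221 0.02235878]] knob up/down [[0.65579471 0.22424271 0.15721111]
 [0.65413992 0.21145884 0.09656596]]
stray [ 0.61443604 -0.09862991  0.12      ] [ 0.6147794  -0.09701932  0.12      ]
tray [ 0.40213086 -0.30621725  0.018     ]
```

View pics/ov.png

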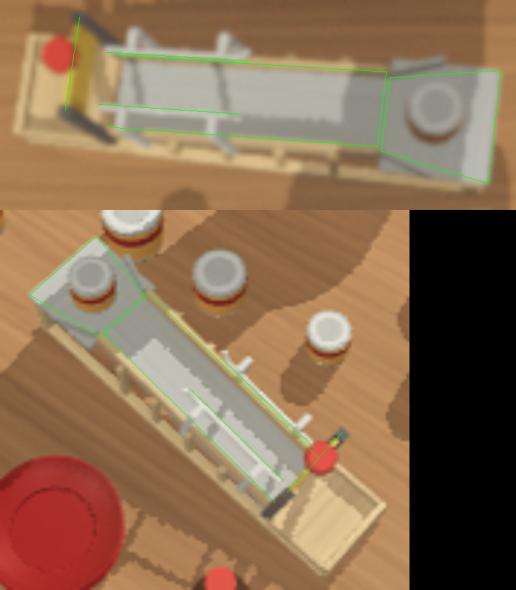

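```bash
sed -i 's/\[150,43\],\[45,132\],\[528,343\],\[410,468\]/[45,132],[150,43],[410,468],[528,343]/' fit.py; python3 fit.py
```

```text
[ 6.20320620e-01 -5.43965638e-02 -1.70191571e+00 -1.74294143e-04] -97.51258721157674 [[[-0.2, 0.3], [-0.2, -0.6], [0.3, -0.2], [-0.0, -0.9], [-0.7, -1.1]], [[-0.1, -0.4], [-0.3, -0.5], [6.7, -7.2], [-0.5, 0.2], [0.3, -0.7]]]
deck [[ 0.61352193 -0.1059502   0.076     ]] gate0 [[0.65331545 0.19579928 0.02235878]] knob up/down [[0.65708902 0.22441383 0.15730691]
 [0.65540366 0.21163396 0.09666176]]
stray [ 0.61443604 -0.09862991  0.12      ] [ 0.6147794  -0.09701932  0.12      ]
tray [ 0.40213086 -0.30621725  0.018     ]
```

>>> {"api": "carry_out", "payload": {
  "plan": [
    [[2.4,3.18,0],[0,0,0.77],40],
    [[2.4,3.18,0],[0,0,0.77],40],
    [[2.4,3.18,0],[0,0,0.77],40],
    [[2.4,3.18,0],[0,0,0.77],40],
    [[2.4,3.18,0],[0,0,0.77],40],
    [[2.4,3.18,0],[0,0,0.77],40],
    [[2.4,3.18,0],[0,0,0.77],40],
    [[2.4,3.18,0],[0,0,0.77],40]
  ],
  "squeeze": 15
}}

```text
time: 1.15
ee_pos: [0.424, -0.3517, 0.2228]
eef_rot: [[0.618, 0.786, 0.0], [0.786, -0.618, -0.0], [-0.0, 0.0, -1.0]]
force: [1.1, -0.4, 0.1]
opening: 0.843
```

>>> {"api": "carry_out", "payload": {
  "plan": [
    [[2.4,3.18,0],[0,0,0.77],40],
    [[2.4,3.18,0],[0,0,0.77],40],
    [[2.4,3.18,0],[0,0,0.77],40],
    [[2.4,3.18,0],[0,0,0.77],40],
    [[2.4,3.18,0],[0,0,0.77],40],
    [[2.4,3.18,0],[0,0,0.77],40],
    [[2.4,3.18,0],[0,0,0.77],40],
    [[0,0,0],[0,0,0.8],40]
  ]
}}

```text
time: 1.95
ee_pos: [0.5938, -0.1237, 0.2225]
eef_rot: [[0.118, 0.993, 0.001], [0.993, -0.118, 0.003], [0.003, 0.001, -1.0]]
force: [-0.4, 0.2, -0.5]
opening: 0.845
```

>>> {"api": "carry_out", "payload": {
  "plan": [
    [[2.1,2.6,0],[0,0,-0.14],40],
    [[0,0,-4],[0,0,0],40],
    [[0,0,-4],[0,0,0],40],
    [[0,0,-3],[0,0,0],40],
    [[0,0,-1.2],[0,0,0],40],
    [[0,0,0],[0,0,0],40]
  ]
}}

```text
time: 2.55
ee_pos: [0.6113, -0.1044, 0.0992]
eef_rot: [[0.141, 0.99, -0.003], [0.99, -0.141, 0.001], [0.0, -0.003, -1.0]]
force: [0.2, 0.2, -0.1]
opening: 0.843
```

>>> {"api": "carry_out", "payload": {
  "plan": [
    [[0,0,0],[0,0,0],255],
    [[0,0,0],[0,0,0],255],
    [[0,0,0],[0,0,0],255],
    [[0,0,0],[0,0,0],255],
    [[0,0,0],[0,0,0],255],
    [[0,0,0],[0,0,0],255]
  ]
}}

```text
time: 3.15
ee_pos: [0.6131, -0.1045, 0.1018]
eef_rot: [[0.141, 0.99, 0.002], [0.99, -0.141, -0.0], [-0.0, 0.002, -1.0]]
force: [0.2, -0.3, 6.1]
opening: 0.57
```

>>> {"api": "carry_out", "payload": {
  "plan": [
    [[0,0,1],[0,0,0],255],
    [[0,0,3],[0,0,0],255],
    [[0,0,4],[0,0,0],255],
    [[0,0,0],[0,0,0],255]
  ]
}}

```text
time: 3.55
ee_pos: [0.6149, -0.1044, 0.1867]
eef_rot: [[0.141, 0.99, 0.008], [0.99, -0.141, -0.001], [-0.0, 0.008, -1.0]]
force: [1.1, 0.9, -1.2]
opening: 0.568
```

>>> {"api": "carry_out", "payload": {
  "plan": [
    [[-3,-2.9,0],[0,0,0],255],
    [[-3,-2.9,0],[0,0,0],255],
    [[-3,-2.9,0],[0,0,0],255],
    [[-3,-2.9,0],[0,0,0],255],
    [[-3,-2.9,0],[0,0,0],255],
    [[-3,-2.9,0],[0,0,0],255],
    [[-3,-2.9,0],[0,0,0],255],
    [[0,0,-3],[0,0,0],255]
  ]
}}

```text
time: 4.35
ee_pos: [0.3994, -0.3136, 0.1535]
eef_rot: [[0.149, 0.989, 0.003], [0.989, -0.149, -0.006], [-0.005, 0.004, -1.0]]
force: [0.3, 0.5, -1.4]
opening: 0.573
```

>>> {"api": "carry_out", "payload": {
  "plan": [
    [[0,0,-4],[0,0,0],255],
    [[0,0,-4],[0,0,0],255],
    [[0,0,-2],[0,0,0],255],
    [[0,0,-1],[0,0,0],255],
    [[0,0,0],[0,0,0],255]
  ]
}}

```text
time: 4.85
ee_pos: [0.4016, -0.3069, 0.0397]
eef_rot: [[0.141, 0.99, -0.002], [0.99, -0.141, 0.001], [0.001, -0.002, -1.0]]
force: [0.5, 0.0, -1.7]
opening: 0.565
```

>>> {"api": "carry_out", "payload": {
  "plan": [
    [[0,0,-0.5],[0,0,0],255],
    [[0,0,-0.3],[0,0,0],255],
    [[0,0,0],[0,0,0],255],
    [[0,0,0],[0,0,0],255]
  ]
}}

```text
time: 5.25
ee_pos: [0.4026, -0.3076, 0.0331]
eef_rot: [[0.141, 0.99, 0.001], [0.99, -0.141, -0.001], [-0.0, 0.001, -1.0]]
force: [0.0, -0.2, -0.7]
opening: 0.569
```

>>> {"api": "carry_out", "payload": {
  "plan": [
    [[0,0,0],[0,0,0],60],
    [[0,0,0],[0,0,0],40],
    [[0,0,0],[0,0,0],40],
    [[0,0,0],[0,0,0],40]
  ]
}}

```text
time: 5.65
ee_pos: [0.4024, -0.3075, 0.0327]
eef_rot: [[0.141, 0.99, 0.0], [0.99, -0.141, -0.0], [-0.0, 0.0, -1.0]]
force: [-0.0, -0.1, 0.6]
opening: 0.808
```

>>> {"api": "carry_out", "payload": {
  "plan": [
    [[0,0,2],[0,0,0],40],
    [[0,0,4],[0,0,0],40],
    [[0,0,4],[0,0,0],255],
    [[0,0,4],[0,0,0],255],
    [[2.5,4,2],[0,0,0],255],
    [[2.5,4,0],[0,0,0],255],
    [[2.5,4,0],[0,0,0],255],
    [[2.5,4,0],[0,0,0],255]
  ]
}}

```text
time: 6.45
ee_pos: [0.5024, -0.1469, 0.1926]
eef_rot: [[0.142, 0.99, 0.001], [0.99, -0.142, -0.001], [-0.0, 0.001, -1.0]]
force: [0.8, 0.1, -0.4]
opening: 0.382
```

>>> {"api": "carry_out", "payload": {
  "plan": [
    [[2.5,4,0],[0,0,0],255],
    [[2.5,4,0],[0,0,0],255],
    [[2.5,4,0],[0,0,0],255],
    [[2.5,4,0],[0,0,0],255],
    [[2.5,4,0],[0,0,0],255],
    [[2.5,4,0],[0,0,0],255],
    [[0,3,0],[0,0,0],255],
    [[0,3,0],[0,0,0],255]
  ]
}}

```text
time: 7.25
ee_pos: [0.6518, 0.1534, 0.1914]
eef_rot: [[0.141, 0.99, -0.001], [0.99, -0.141, 0.001], [0.0, -0.001, -1.0]]
force: [0.1, -0.1, 0.1]
opening: 0.007
```

Run:
```python
from h import *
f=snap("top","pics/t1.png");snap("scene","pics/s1.png");s=robot.state();print(s["ee_pos"],s["joints"])
im=cv2.imread("pics/t1.png");cv2.imwrite("pics/t1c.png",cv2.resize(im[90:265,90:430],None,fx=2.3,fy=2.3,interpolation=cv2.INTER_CUBIC))
```

```text
[0.65030878 0.1579998  0.19182089] [  7.42382201  26.06251785 -34.23989192  81.74140133  14.51639932
  76.64965958 -35.1390557 ]
```

View pics/t1c.png

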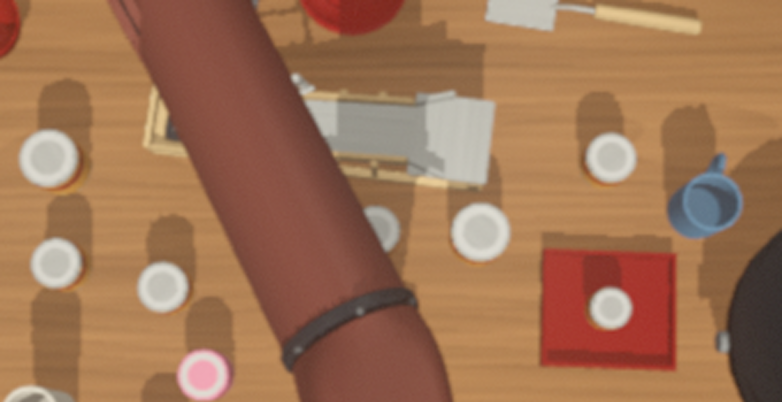

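>>> {"api": "carry_out", "payload": {
  "plan": [
    [[0.6,3.4,0],[0,0,0],255],
    [[0,3.4,0],[0,0,0],255],
    [[0,0,-1.5],[0,0,0],255],
    [[0,0,-1],[0,0,0],255],
    [[0,-0.1,-0.7],[0,0,0],255],
    [[0,-0.2,-1],[0,0,0],255],
    [[0,-0.2,-1],[0,0,0],255],
    [[0,-0.2,-1],[0,0,0],255]
  ]
}}

```text
time: 8.15
ee_pos: [0.6579, 0.2112, 0.1296]
eef_rot: [[0.142, 0.99, 0.0], [0.99, -0.142, -0.001], [-0.001, 0.0, -1.0]]
force: [-2.2, -1.3, 4.8]
opening: 0.006
```

>>> {"api": "carry_out", "payload": {
  "plan": [
    [[0,-0.2,-1],[0,0,0],255],
    [[0,-0.2,-1],[0,0,0],255],
    [[0,-0.2,-1],[0,0,0],255],
    [[0,0,0],[0,0,0],255]
  ]
}}

```text
time: 8.55
ee_pos: [0.6579, 0.206, 0.099]
eef_rot: [[0.142, 0.99, -0.0], [0.99, -0.142, -0.0], [-0.0, -0.0, -1.0]]
force: [-0.3, 0.2, -0.3]
opening: 0.009
```

>>> {"api": "carry_out", "payload": {
  "plan": [
    [[0,0.4,-0.2],[0,0,0],255],
    [[0,0,-0.3],[0,0,0],255],
    [[0,0,0],[0,0,0],255]
  ]
}}

```text
time: 8.85
ee_pos: [0.6588, 0.209, 0.0979]
eef_rot: [[0.143, 0.99, 0.002], [0.99, -0.143, -0.003], [-0.002, 0.003, -1.0]]
force: [-7.7, -9.0, 24.2]
opening: 0.004
```

>>> {"api": "carry_out", "payload": {
  "plan": [
    [[0,0,-0.3],[0,0,0],255],
    [[0,0,0],[0,0,0],255]
  ]
}}

```text
time: 9.05
ee_pos: [0.659, 0.2091, 0.0975]
eef_rot: [[0.143, 0.99, 0.004], [0.99, -0.143, -0.003], [-0.002, 0.004, -1.0]]
force: [-15.8, -12.5, 42.2]
opening: 0.01
```

>>> {"api": "carry_out", "payload": {
  "plan": [
    [[0,0,3],[0,0,0],255],
    [[0,0,4],[0,0,0],20],
    [[-2.8,2.6,0],[0,0,0],20],
    [[-2.8,2.6,0],[0,0,0],20],
    [[-2.8,2.6,0],[0,0,0],20],
    [[-2.8,2.6,0],[0,0,0],20],
    [[-2.8,2.6,0],[0,0,0],20],
    [[-2.8,2.6,0],[0,0,0],20]
  ]
}}

```text
time: 9.85
ee_pos: [0.4882, 0.3681, 0.1616]
eef_rot: [[0.14, 0.99, -0.0], [0.99, -0.14, 0.001], [0.001, -0.0, -1.0]]
force: [0.3, 0.4, 0.5]
opening: 0.558
```

>>> {"api": "carry_out", "payload": {
  "plan": [
    [[-2.8,2.6,0],[0,0,0],20],
    [[0,0,0],[0,0,0],20]
  ]
}}

```text
time: 10.05
ee_pos: [0.4559, 0.3983, 0.1622]
eef_rot: [[0.132, 0.991, -0.002], [0.991, -0.132, 0.003], [0.003, -0.002, -1.0]]
force: [-0.8, 0.4, 0.3]
opening: 0.745
```

Run:
```python
from h import *
f=snap("top","pics/t2.png");f=snap("scene","pics/s2.png");s=robot.state();print(s["ee_pos"],s["joints"])
im=cv2.imread("pics/s2.png");cv2.imwrite("pics/s2c.png",cv2.resize(im[120:330,150:420],None,fx=2.8,fy=2.8,interpolation=cv2.INTER_CUBIC))
p=[.62032,-.0544,-1.70192]
print(proj(f,lane(p,[[0,0,.076],[0,0,.138]])))
```

```text
[0.46070766 0.39380219 0.16176579] [-12.06980134  21.10532486 -40.70705164  93.15622478  14.35482463
  71.07777101 -63.50760095]
[[279.85802425 278.20334798]
 [284.46921668 273.53803973]]
```

View pics/s2c.png

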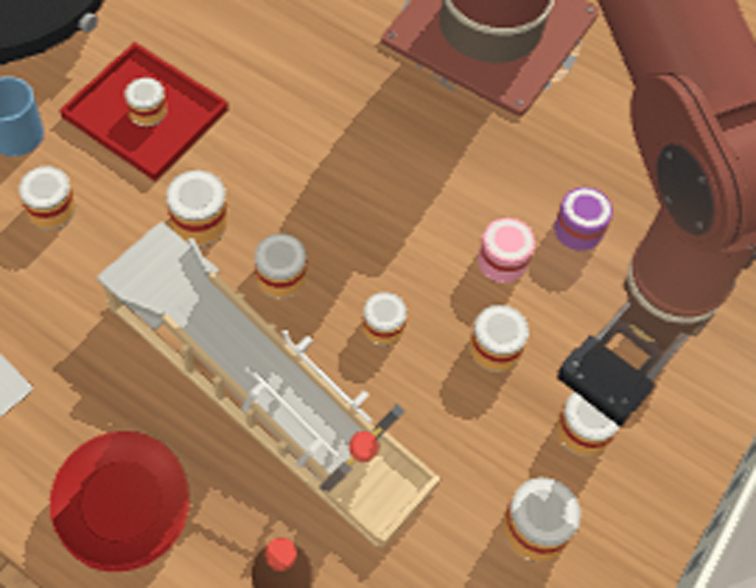

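Run:
```python
from h import *
f=snap("scene")
for n,P in dict(A=(.463,.392,.054),B=(.432,.257,.054),C=(.501,-.008,.054),D=(.591,-.306,.054)).items():
    u=proj(f,P)[0]; print(n,((u-[150,120])*2.8).round())
```

```text
A [593. 412.]
B [501. 327.]
C [280. 254.]
D [ 45. 185.]
```

>>> {"api": "carry_out", "payload": {
  "plan": [
    [[0.2,-0.1,-4],[0,0,0],10],
    [[0,0,-4],[0,0,0],10],
    [[0,0,-3.5],[0,0,0],10],
    [[0,0,-2],[0,0,0],10],
    [[0,0,0],[0,0,0],10]
  ]
}}

```text
time: 10.7
ee_pos: [0.4632, 0.3888, 0.0235]
eef_rot: [[0.143, 0.99, -0.004], [0.99, -0.143, -0.004], [-0.004, -0.004, -1.0]]
force: [0.5, -1.1, 1.3]
opening: 0.962
```

>>> {"api": "carry_out", "payload": {
  "plan": [
    [[0,0,0],[0,0,0],255],
    [[0,0,0],[0,0,0],255],
    [[0,0,0],[0,0,0],255],
    [[0,0,0],[0,0,0],255],
    [[0,0,0],[0,0,0],255],
    [[0,0,0],[0,0,0],255]
  ],
  "squeeze": 20
}}

```text
time: 11.3
ee_pos: [0.4644, 0.392, 0.0283]
eef_rot: [[0.141, 0.99, 0.002], [0.99, -0.141, 0.001], [0.001, 0.001, -1.0]]
force: [-0.5, -1.7, 6.5]
opening: 0.709
```

>>> {"api": "carry_out", "payload": {
  "plan": [
    [[0,0,2],[0,0,0],255],
    [[0,0,4],[0,0,0],255],
    [[0,0,4],[0,0,0],255],
    [[0,0,4],[0,0,0],255],
    [[1,-4,0.5],[0,0,0],255],
    [[1,-4,0],[0,0,0],255],
    [[1,-4,0],[0,0,0],255],
    [[1,-4,0],[0,0,0],255]
  ]
}}

```text
time: 12.1
ee_pos: [0.5036, 0.2299, 0.1721]
eef_rot: [[0.141, 0.99, 0.0], [0.99, -0.141, -0.0], [-0.0, 0.0, -1.0]]
force: [1.0, -0.1, -2.5]
opening: 0.703
```

>>> {"api": "carry_out", "payload": {
  "plan": [
    [[1,-4,0],[0,0,0],255],
    [[1,-4,0],[0,0,0],255],
    [[1,-4,0],[0,0,0],255],
    [[1.5,-4,0],[0,0,0],255],
    [[1.5,-4,0],[0,0,0],255],
    [[1.5,-4,0],[0,0,0],255],
    [[2,-4,0],[0,0,0],255],
    [[1,-4,0],[0,0,0],255]
  ]
}}

```text
time: 12.9
ee_pos: [0.6094, -0.0901, 0.1719]
eef_rot: [[0.141, 0.99, 0.0], [0.99, -0.141, 0.0], [0.0, 0.0, -1.0]]
force: [0.6, 0.0, -1.9]
opening: 0.709
```

>>> {"api": "carry_out", "payload": {
  "plan": [
    [[0.4,-1.8,0],[0,0,0],255],
    [[0,0,0],[0,0,0],255],
    [[0,0,0],[0,0,0],255]
  ]
}}

```text
time: 13.2
ee_pos: [0.6123, -0.1056, 0.1718]
eef_rot: [[0.141, 0.99, -0.001], [0.99, -0.141, 0.001], [0.001, -0.001, -1.0]]
force: [0.7, 0.8, -2.0]
opening: 0.708
```

>>> {"api": "carry_out", "payload": {
  "plan": [
    [[0.1,0,-3],[0,0,0],255],
    [[0,0,-2.5],[0,0,0],255],
    [[0,0,-0.8],[0,0,0],255],
    [[0,0,-0.4],[0,0,0],255],
    [[0,0,0],[0,0,0],255]
  ]
}}

```text
time: 13.7
ee_pos: [0.6139, -0.1055, 0.1057]
eef_rot: [[0.14, 0.99, 0.0], [0.99, -0.14, 0.0], [0.0, 0.0, -1.0]]
force: [-0.1, -1.1, -2.2]
opening: 0.707
```

>>> {"api": "carry_out", "payload": {
  "plan": [
    [[0,0,-0.1],[0,0,0],40],
    [[0,0,0],[0,0,0],20],
    [[0,0,0],[0,0,0],20],
    [[0,0,0],[0,0,0],20]
  ]
}}

```text
time: 14.1
ee_pos: [0.614, -0.1065, 0.1047]
eef_rot: [[0.141, 0.99, 0.001], [0.99, -0.141, -0.0], [-0.0, 0.001, -1.0]]
force: [-0.0, -0.2, 0.0]
opening: 0.91
```

>>> {"api": "carry_out", "payload": {
  "plan": [
    [[0,0,2],[0,0,0],20],
    [[0,0,4],[0,0,0],20],
    [[-0.5,-4,2],[0,0,0],200],
    [[-0.5,-4,0],[0,0,0],200],
    [[-0.2,-1.5,0],[0,0,0],200],
    [[0,0,0],[0,0,0],200],
    [[0,0,0],[0,0,0],200]
  ]
}}

```text
time: 14.8
ee_pos: [0.6017, -0.2005, 0.1838]
eef_rot: [[0.141, 0.99, -0.0], [0.99, -0.141, 0.001], [0.001, -0.0, -1.0]]
force: [0.7, -0.3, -0.6]
opening: 0.552
```

Run:
```python
from h import *
f=snap("top","pics/t3.png");f=snap("scene","pics/s3.png");s=robot.state();print(s["ee_pos"])
im=cv2.imread("pics/s3.png");cv2.imwrite("pics/s3c.png",cv2.resize(im[120:330,130:420],None,fx=2.7,fy=2.7,interpolation=cv2.INTER_CUBIC))
p=[.62032,-.0544,-1.70192]
print("push start d=.1",flat(p,[[.1,0,.1],[-.01+.01,0,.1]]),"end",lane(p,[[.248+.0095,0,.03]]))
```

```text
[ 0.60201355 -0.19927938  0.1839116 ]
push start d=.1 [[ 0.60724517 -0.15354156  0.1       ]
 [ 0.62032    -0.0544      0.1       ]] end [[ 0.62119947 -0.04773132  0.10524047]]
```

View pics/s3c.png

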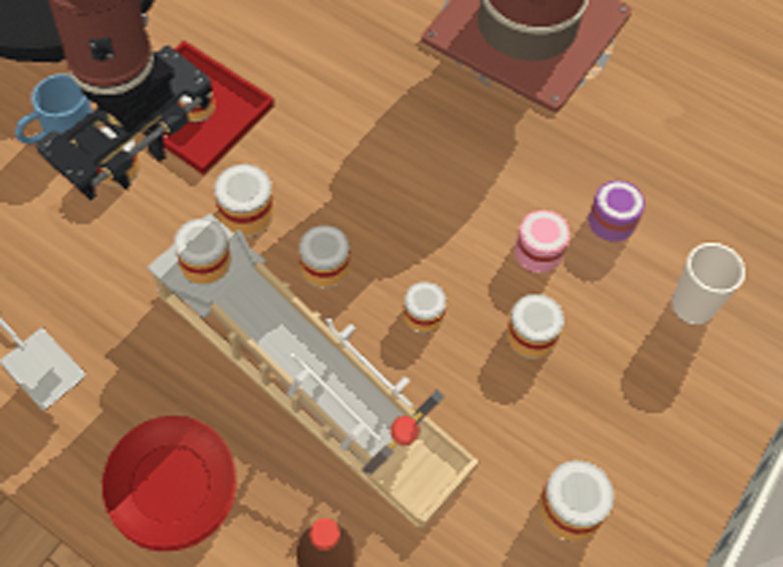

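>>> {"api": "carry_out", "payload": {
  "plan": [
    [[0,0,-4],[0,0,0],200],
    [[0,0,-3],[0,0,0],200],
    [[-0.1,0,-1.4],[0,0,0],200],
    [[0.3,2,0],[0,0,0],200],
    [[0.3,2,0],[0,0,0],200],
    [[0,0,0],[0,0,0],200]
  ]
}}

```text
time: 15.5
ee_pos: [0.6079, -0.1564, 0.1008]
eef_rot: [[0.135, 0.991, 0.001], [0.991, -0.135, 0.002], [0.002, 0.001, -1.0]]
force: [-0.2, -0.6, 0.2]
opening: 0.214
```

>>> {"api": "carry_out", "payload": {
  "plan": [
    [[0.16,1.2,0],[0,0,0],200],
    [[0.16,1.2,0],[0,0,0],200],
    [[0.16,1.2,0],[0,0,0],200],
    [[0.16,1.2,0],[0,0,0],200],
    [[0.16,1.2,0],[0,0,0],200],
    [[0.16,1.2,0],[0,0,0],200],
    [[0.16,1.2,0],[0,0,0],200],
    [[0.16,1.2,0],[0,0,0],200]
  ]
}}

```text
time: 16.3
ee_pos: [0.6194, -0.0639, 0.0998]
eef_rot: [[0.141, 0.99, -0.001], [0.99, -0.141, 0.001], [0.0, -0.001, -1.0]]
force: [-0.6, -1.0, -0.2]
opening: 0.213
```

>>> {"api": "carry_out", "payload": {
  "plan": [
    [[0.1,1,0],[0,0,0],200],
    [[0.1,0.5,0],[0,0,0],200],
    [[0,0,0],[0,0,0],200],
    [[-0.1,-1,0],[0,0,0],200],
    [[-0.3,-2,0],[0,0,0],200]
  ]
}}

```text
time: 16.8
ee_pos: [0.6176, -0.0802, 0.1001]
eef_rot: [[0.139, 0.99, 0.0], [0.99, -0.139, 0.001], [0.001, 0.0, -1.0]]
force: [0.4, -0.1, -0.6]
opening: 0.215
```

>>> {"api": "carry_out", "payload": {
  "plan": [
    [[0,0,4],[0,0,0],200],
    [[0,0,4],[0,0,0],10],
    [[-2,4,0],[0,0,0],10],
    [[-2,4,0],[0,0,0],10],
    [[-2,4,0],[0,0,0],10],
    [[-2,4,0],[0,0,0],10],
    [[-2,4,0],[0,0,0],10],
    [[-2,4,0],[0,0,0],10]
  ]
}}

```text
time: 17.6
ee_pos: [0.497, 0.1595, 0.1803]
eef_rot: [[0.143, 0.99, 0.001], [0.99, -0.143, -0.0], [-0.0, 0.001, -1.0]]
force: [0.5, -0.4, -0.4]
opening: 0.77
```

>>> {"api": "carry_out", "payload": {
  "plan": [
    [[-2,4,0],[0,0,0],10],
    [[-2,4,0],[0,0,0],10],
    [[0,0,0],[0,0,0],10]
  ]
}}

```text
time: 17.9
ee_pos: [0.4547, 0.2445, 0.1808]
eef_rot: [[0.134, 0.991, 0.0], [0.991, -0.134, 0.002], [0.002, 0.0, -1.0]]
force: [-0.1, 0.2, 0.8]
opening: 0.95
```

```bash
cat > chk.py <<'E'
import sys
from h import *
n=sys.argv[1]
P=dict(A=(.463,.392),B=(.432,.257),C=(.501,-.008),D=(.591,-.306))
p=[.62032,-.0544,-1.70192]
s=robot.state();print("tcp",s["ee_pos"])
for cam in("top","scene"):
    f=snap(cam,f"pics/{cam}{n}.png")
    hsv=cv2.cvtColor(f["color"],cv2.COLOR_RGB2HSV);lo=(hsv[:,:,1]<75).astype(np.uint8)
    for k,(x,y) in P.items():
        u=proj(f,[x,y,.054])[0]; w=np.zeros_like(lo);cv2.circle(w,tuple(int(v) for v in u.round()),25,1,-1)
        c,l,st,ce=cv2.connectedComponentsWithStats(lo&w)
        for i in range(1,c):
            if st[i,4]>150: print(cam,k,"area",st[i,4],ray(f,*ce[i],.054)[:2].round(3))
E
python3 chk.py 4
python3 - <<'E'
import cv2
im=cv2.imread("pics/scene4.png");cv2.imwrite("pics/s4c.png",cv2.resize(im[120:330,130:420],None,fx=2.7,fy=2.7,interpolation=cv2.INTER_CUBIC))
E
```

```text
tcp [0.45471229 0.24452177 0.18077439]
top B area 203 [0.452 0.249]
top C area 376 [ 0.501 -0.008]
top D area 296 [ 0.545 -0.325]
scene B area 596 [0.416 0.233]
scene C area 234 [ 0.504 -0.009]
scene D area 220 [ 0.542 -0.331]
```

View pics/s4c.png

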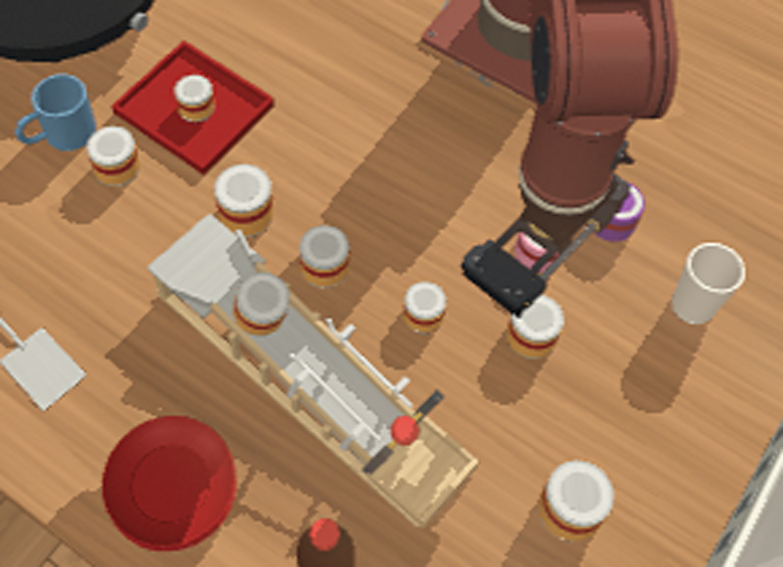

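>>> {"api": "carry_out", "payload": {
  "plan": [
    [[-2.2,1.2,0],[0,0,0],10],
    [[0,0,-4],[0,0,0],10],
    [[0,0,-4],[0,0,0],10],
    [[0,0,-4],[0,0,0],10],
    [[0,0,-2],[0,0,0],10],
    [[0,0,-1.5],[0,0,0],10],
    [[0,0,0],[0,0,0],10]
  ]
}}

```text
time: 18.7
ee_pos: [0.4354, 0.2496, 0.0235]
eef_rot: [[0.143, 0.99, -0.003], [0.99, -0.143, -0.001], [-0.002, -0.002, -1.0]]
force: [-0.4, -0.0, -0.1]
opening: 0.958
```

>>> {"api": "carry_out", "payload": {
  "plan": [
    [[0,0,0],[0,0,0],255],
    [[0,0,0],[0,0,0],255],
    [[0,0,0],[0,0,0],255],
    [[0,0,0],[0,0,0],255],
    [[0,0,0],[0,0,0],255],
    [[0,0,0],[0,0,0],255]
  ]
}}

```text
time: 19.3
ee_pos: [0.4358, 0.2519, 0.0259]
eef_rot: [[0.141, 0.99, 0.001], [0.99, -0.141, 0.0], [0.0, 0.001, -1.0]]
force: [-3.1, 0.0, 7.1]
opening: 0.706
```

>>> {"api": "carry_out", "payload": {
  "plan": [
    [[0,0,2],[0,0,0],255],
    [[0,0,4],[0,0,0],255],
    [[0,0,4],[0,0,0],255],
    [[0,0,4],[0,0,0],255],
    [[0,0,1.5],[0,0,0],255],
    [[2,-4,0],[0,0,0],255],
    [[2,-4,0],[0,0,0],255],
    [[2,-4,0],[0,0,0],255]
  ]
}}

```text
time: 20.1
ee_pos: [0.4956, 0.1299, 0.1796]
eef_rot: [[0.14, 0.99, -0.0], [0.99, -0.14, -0.001], [-0.001, 0.0, -1.0]]
force: [0.6, -0.6, -2.5]
opening: 0.707
```

>>> {"api": "carry_out", "payload": {
  "plan": [
    [[2,-4,0],[0,0,0],255],
    [[2,-4,0],[0,0,0],255],
    [[2,-4,0],[0,0,0],255],
    [[2,-4,0],[0,0,0],255],
    [[2,-4,0],[0,0,0],255],
    [[1.7,-4,0],[0,0,0],255],
    [[0,0,0],[0,0,0],255],
    [[0,0,0],[0,0,0],255]
  ]
}}

```text
time: 20.9
ee_pos: [0.612, -0.1096, 0.1786]
eef_rot: [[0.143, 0.99, -0.002], [0.99, -0.143, 0.0], [0.0, -0.002, -1.0]]
force: [0.3, 1.0, -2.1]
opening: 0.711
```

>>> {"api": "carry_out", "payload": {
  "plan": [
    [[0,0,-4],[0,0,0],255],
    [[0,0,-2.5],[0,0,0],255],
    [[0,0,-0.8],[0,0,0],255],
    [[0,0,0],[0,0,0],255]
  ]
}}

```text
time: 21.3
ee_pos: [0.6115, -0.1071, 0.1061]
eef_rot: [[0.139, 0.99, -0.002], [0.99, -0.139, 0.001], [0.0, -0.002, -1.0]]
force: [-0.0, -0.1, -1.1]
opening: 0.705
```

>>> {"api": "carry_out", "payload": {
  "plan": [
    [[0,0,-0.3],[0,0,0],255],
    [[0,0,0],[0,0,0],255],
    [[0,0,-0.1],[0,0,0],60],
    [[0,0,0],[0,0,0],10],
    [[0,0,0],[0,0,0],10],
    [[0,0,0],[0,0,0],10]
  ]
}}

```text
time: 21.9
ee_pos: [0.6127, -0.1085, 0.1035]
eef_rot: [[0.141, 0.99, 0.001], [0.99, -0.141, -0.0], [-0.0, 0.001, -1.0]]
force: [-0.1, -0.1, -1.1]
opening: 0.925
```

>>> {"api": "carry_out", "payload": {
  "plan": [
    [[0,0,2],[0,0,0],10],
    [[0,0,4],[0,0,0],10],
    [[-0.5,-4,2],[0,0,0],200],
    [[-0.5,-4,0],[0,0,0],200],
    [[-0.2,-1.5,0],[0,0,0],200],
    [[0,0,0],[0,0,0],200],
    [[0,0,0],[0,0,0],200],
    [[0,0,-1],[0,0,0],200]
  ]
}}

```text
time: 22.7
ee_pos: [0.6016, -0.2015, 0.1739]
eef_rot: [[0.139, 0.99, 0.002], [0.99, -0.139, 0.0], [0.001, 0.002, -1.0]]
force: [-0.1, 0.4, 1.0]
opening: 0.498
```

>>> {"api": "carry_out", "payload": {
  "plan": [
    [[0,0,-4],[0,0,0],200],
    [[0,0,-3],[0,0,0],200],
    [[0,0,0],[0,0,0],200]
  ]
}}

```text
time: 23.0
ee_pos: [0.5976, -0.2009, 0.0979]
eef_rot: [[0.139, 0.99, -0.008], [0.99, -0.139, 0.003], [0.002, -0.008, -1.0]]
force: [-0.3, -0.0, -0.0]
opening: 0.257
```

>>> {"api": "carry_out", "payload": {
  "plan": [
    [[0.3,2,0.1],[0,0,0],200],
    [[0.3,2,0],[0,0,0],200],
    [[0,0,0],[0,0,0],200],
    [[0.16,1.2,0],[0,0,0],200],
    [[0.16,1.2,0],[0,0,0],200],
    [[0.16,1.2,0],[0,0,0],200],
    [[0.16,1.2,0],[0,0,0],200],
    [[0.16,1.2,0],[0,0,0],200]
  ]
}}

```text
time: 23.8
ee_pos: [0.6147, -0.1031, 0.1044]
eef_rot: [[0.142, 0.99, 0.0], [0.99, -0.142, -0.001], [-0.001, 0.001, -1.0]]
force: [-0.6, -3.3, 1.9]
opening: 0.218
```

>>> {"api": "carry_out", "payload": {
  "plan": [
    [[0.16,1.2,0],[0,0,0],200],
    [[0.16,1.2,0],[0,0,0],200],
    [[0.16,1.2,0],[0,0,0],200],
    [[0.1,1,0],[0,0,0],200],
    [[0.1,0.6,0],[0,0,0],200],
    [[0,0,0],[0,0,0],200]
  ]
}}

```text
time: 24.4
ee_pos: [0.6213, -0.0497, 0.104]
eef_rot: [[0.139, 0.99, -0.0], [0.99, -0.139, 0.001], [0.001, -0.0, -1.0]]
force: [0.0, -0.1, -0.2]
opening: 0.215
```

>>> {"api": "carry_out", "payload": {
  "plan": [
    [[-0.1,-1,0],[0,0,0],200],
    [[-0.3,-2,0],[0,0,0],200],
    [[-0.3,-2,4],[0,0,0],200],
    [[-0.3,-2,4],[0,0,0],10],
    [[0,0,0],[0,0,0],10]
  ]
}}

```text
time: 24.9
ee_pos: [0.6133, -0.1273, 0.19]
eef_rot: [[0.147, 0.989, 0.008], [0.989, -0.147, -0.004], [-0.003, 0.009, -1.0]]
force: [0.4, -0.6, 0.1]
opening: 0.319
```

```bash
python3 chk.py 5
python3 - <<'E'
import cv2
im=cv2.imread("pics/scene5.png");cv2.imwrite("pics/s5c.png",cv2.resize(im[120:330,130:420],None,fx=2.7,fy=2.7,interpolation=cv2.INTER_CUBIC))
E
```

```text
tcp [ 0.61334065 -0.12725633  0.19003009]
top C area 375 [ 0.501 -0.008]
top D area 296 [ 0.545 -0.325]
scene C area 239 [ 0.503 -0.009]
scene D area 790 [ 0.565 -0.285]
```

View pics/s5c.png

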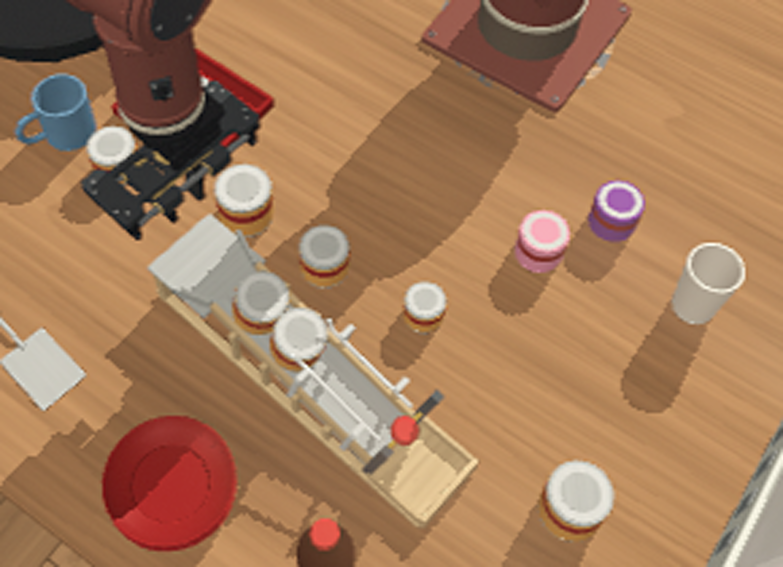

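>>> {"api": "carry_out", "payload": {
  "plan": [
    [[-3,3.2,0],[0,0,0],30],
    [[-3,3.2,0],[0,0,0],30],
    [[-3,3.2,0],[0,0,0],30],
    [[-2.2,2.3,0],[0,0,0],30],
    [[0,0,-4],[0,0,0],30],
    [[0,0,-4],[0,0,0],30],
    [[0,0,0],[0,0,0],30]
  ]
}}

```text
time: 25.7
ee_pos: [0.4948, -0.0024, 0.0988]
eef_rot: [[0.14, 0.99, -0.01], [0.99, -0.14, 0.001], [-0.001, -0.01, -1.0]]
force: [0.0, -0.1, -0.8]
opening: 0.875
```

>>> {"api": "carry_out", "payload": {
  "plan": [
    [[0.3,-0.4,0],[0,0,0],30],
    [[0,0,-3.5],[0,0,0],30],
    [[0,0,-2.5],[0,0,0],30],
    [[0,0,-1.5],[0,0,0],30],
    [[0,0,0],[0,0,0],30]
  ]
}}

```text
time: 26.2
ee_pos: [0.5024, -0.0069, 0.0289]
eef_rot: [[0.142, 0.99, -0.001], [0.99, -0.142, 0.0], [0.0, -0.001, -1.0]]
force: [-0.3, -0.3, 0.1]
opening: 0.879
```

>>> {"api": "carry_out", "payload": {
  "plan": [
    [[0,0,0],[0,0,0],255],
    [[0,0,0],[0,0,0],255],
    [[0,0,0],[0,0,0],255],
    [[0,0,0],[0,0,0],255],
    [[0,0,0],[0,0,0],255],
    [[0,0,0],[0,0,0],255]
  ]
}}

```text
time: 26.8
ee_pos: [0.5033, -0.0065, 0.0305]
eef_rot: [[0.141, 0.99, 0.002], [0.99, -0.141, -0.0], [-0.0, 0.002, -1.0]]
force: [-0.3, -0.3, 8.2]
opening: 0.709
```

>>> {"api": "carry_out", "payload": {
  "plan": [
    [[0,0,2],[0,0,0],255],
    [[0,0,4],[0,0,0],255],
    [[0,0,4],[0,0,0],255],
    [[0,0,4],[0,0,0],255],
    [[0,0,1.5],[0,0,0],255],
    [[0,0,0],[0,0,0],255]
  ]
}}

```text
time: 27.4
ee_pos: [0.5037, -0.0063, 0.1869]
eef_rot: [[0.141, 0.99, 0.005], [0.99, -0.141, -0.001], [-0.0, 0.005, -1.0]]
force: [0.3, 1.2, -2.4]
opening: 0.709
```

>>> {"api": "carry_out", "payload": {
  "plan": [
    [[3,-2.7,0],[0,0,0],255],
    [[3,-2.7,0],[0,0,0],255],
    [[3,-2.7,0],[0,0,0],255],
    [[1.9,-2,0],[0,0,0],255],
    [[0,0,-4],[0,0,0],255],
    [[0,0,-2.8],[0,0,0],255],
    [[0,0,-0.7],[0,0,0],255],
    [[0,0,0],[0,0,0],255]
  ]
}}

```text
time: 28.2
ee_pos: [0.6097, -0.1072, 0.1072]
eef_rot: [[0.141, 0.99, -0.004], [0.99, -0.141, 0.001], [0.0, -0.004, -1.0]]
force: [0.7, 0.5, -1.3]
opening: 0.708
```

>>> {"api": "carry_out", "payload": {
  "plan": [
    [[0.2,0,0],[0,0,0],255],
    [[0,0,-0.1],[0,0,0],255],
    [[0,0,0],[0,0,0],60],
    [[0,0,0],[0,0,0],10],
    [[0,0,0],[0,0,0],10],
    [[0,0,0],[0,0,0],10]
  ]
}}

```text
time: 28.8
ee_pos: [0.6134, -0.1074, 0.1083]
eef_rot: [[0.141, 0.99, 0.0], [0.99, -0.141, -0.0], [-0.0, 0.0, -1.0]]
force: [1.1, 0.4, -0.4]
opening: 0.927
```

>>> {"api": "carry_out", "payload": {
  "plan": [
    [[0,0,2],[0,0,0],10],
    [[0,0,4],[0,0,0],10],
    [[-0.5,-4,2],[0,0,0],200],
    [[-0.5,-4,0],[0,0,0],200],
    [[-0.2,-1.5,0],[0,0,0],200],
    [[0,0,0],[0,0,0],200],
    [[0,0,0],[0,0,0],200],
    [[0,0,-1],[0,0,0],200]
  ]
}}

```text
time: 29.6
ee_pos: [0.6025, -0.2004, 0.1789]
eef_rot: [[0.139, 0.99, 0.002], [0.99, -0.139, 0.0], [0.001, 0.002, -1.0]]
force: [0.7, -0.6, -0.3]
opening: 0.497
```

>>> {"api": "carry_out", "payload": {
  "plan": [
    [[0,0,-4],[0,0,0],200],
    [[0,0,-3],[0,0,0],200],
    [[0,0,-0.3],[0,0,0],200],
    [[0,0,0],[0,0,0],200]
  ]
}}

```text
time: 30.0
ee_pos: [0.6011, -0.201, 0.1045]
eef_rot: [[0.139, 0.99, -0.002], [0.99, -0.139, 0.001], [0.001, -0.002, -1.0]]
force: [-0.2, -0.1, -0.2]
opening: 0.232
```

>>> {"api": "carry_out", "payload": {
  "plan": [
    [[0.25,2,-0.2],[0,0,0],200],
    [[0.25,2,0],[0,0,0],200],
    [[0,0,0],[0,0,0],200],
    [[0.16,1.2,0],[0,0,0],200],
    [[0.16,1.2,0],[0,0,0],200],
    [[0.16,1.2,0],[0,0,0],200],
    [[0.16,1.2,0],[0,0,0],200],
    [[0.16,1.2,0],[0,0,0],200]
  ]
}}

```text
time: 30.8
ee_pos: [0.6146, -0.1024, 0.1035]
eef_rot: [[0.142, 0.99, 0.001], [0.99, -0.142, -0.001], [-0.001, 0.001, -1.0]]
force: [0.4, -3.8, 3.4]
opening: 0.214
```

>>> {"api": "carry_out", "payload": {
  "plan": [
    [[0.16,1.2,0],[0,0,0],200],
    [[0.16,1.2,0],[0,0,0],200],
    [[0.16,1.2,0],[0,0,0],200],
    [[0.1,1,0],[0,0,0],200],
    [[0.1,0.6,0],[0,0,0],200],
    [[0,0,0],[0,0,0],200]
  ]
}}

```text
time: 31.4
ee_pos: [0.6211, -0.0485, 0.1029]
eef_rot: [[0.139, 0.99, -0.0], [0.99, -0.139, 0.001], [0.001, -0.001, -1.0]]
force: [-0.8, 0.7, -0.2]
opening: 0.214
```

>>> {"api": "carry_out", "payload": {
  "plan": [
    [[-0.1,-1,0],[0,0,0],200],
    [[-0.3,-2,0],[0,0,0],200],
    [[0,0,4],[0,0,0],200],
    [[-2,2,4],[0,0,0],10],
    [[-4,0,0],[0,0,0],10],
    [[-4,0,0],[0,0,0],10],
    [[0,0,0],[0,0,0],10]
  ]
}}

```text
time: 32.1
ee_pos: [0.5128, -0.0619, 0.1831]
eef_rot: [[0.143, 0.99, -0.002], [0.99, -0.143, -0.002], [-0.002, -0.002, -1.0]]
force: [0.7, 0.1, 0.4]
opening: 0.492
```

```bash
python3 chk.py 6
python3 - <<'E'
import cv2
im=cv2.imread("pics/scene6.png");cv2.imwrite("pics/s6c.png",cv2.resize(im[120:330,130:420],None,fx=2.7,fy=2.7,interpolation=cv2.INTER_CUBIC))
E
```

```text
tcp [ 0.51279921 -0.06191334  0.18306756]
top D area 296 [ 0.545 -0.325]
scene D area 220 [ 0.542 -0.331]
```

View pics/s6c.png

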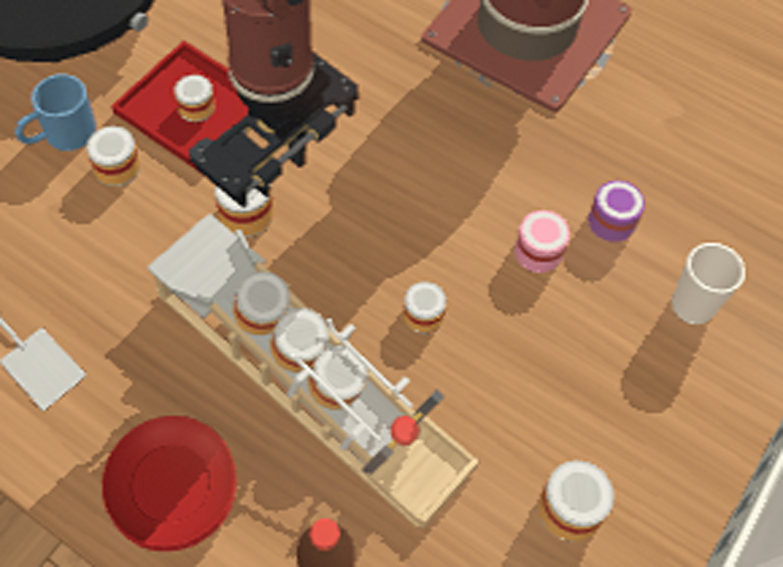

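```bash
sed -i 's/D=(.591,-.306)/D=(.543,-.329)/' chk.py; python3 chk.py 7
python3 - <<'E'
from h import *
f=snap("top"); print("mug",ray(f,397,180,.08), "tray edge",ray(f,355,199,.018))
E
```

```text
tcp [ 0.51670697 -0.06189463  0.18368852]
top D area 386 [ 0.539 -0.327]
scene D area 232 [ 0.54  -0.335]
mug [ 0.52117562 -0.41525007  0.08      ] tray edge [ 0.475783  -0.3086122  0.018    ]
```

>>> {"api": "carry_out", "payload": {
  "plan": [
    [[0.4,-4,0],[0,0,0],25],
    [[0.4,-4,0],[0,0,0],25],
    [[0.4,-4,0],[0,0,0],25],
    [[0.4,-4,0],[0,0,0],25],
    [[0.4,-4,0],[0,0,0],25],
    [[0.3,-4,0],[0,0,0],25],
    [[0,-2.8,0],[0,0,0],25],
    [[0,0,0],[0,0,0],25]
  ]
}}

```text
time: 33.15
ee_pos: [0.539, -0.3341, 0.1817]
eef_rot: [[0.147, 0.989, -0.002], [0.989, -0.147, -0.001], [-0.001, -0.001, -1.0]]
force: [-0.4, 0.0, -0.0]
opening: 0.903
```

>>> {"api": "carry_out", "payload": {
  "plan": [
    [[0,0,-4],[0,0,0],25],
    [[0,0,-4],[0,0,0],25],
    [[0,0,0],[0,0,0],25],
    [[0,0,0],[0,0,0],25]
  ]
}}

```text
time: 33.55
ee_pos: [0.5404, -0.3278, 0.1032]
eef_rot: [[0.14, 0.99, -0.001], [0.99, -0.14, 0.001], [0.001, -0.001, -1.0]]
force: [1.0, 0.2, 0.4]
opening: 0.904
```

>>> {"api": "carry_out", "payload": {
  "plan": [
    [[0,0,-3.5],[0,0,0],25],
    [[0,0,-2.5],[0,0,0],25],
    [[0,0,-1.5],[0,0,0],25],
    [[0,0,0],[0,0,0],25]
  ]
}}

```text
time: 33.95
ee_pos: [0.5401, -0.3282, 0.0279]
eef_rot: [[0.141, 0.99, -0.001], [0.99, -0.141, 0.001], [0.0, -0.001, -1.0]]
force: [-0.4, 0.9, 0.4]
opening: 0.9
```

>>> {"api": "carry_out", "payload": {
  "plan": [
    [[0,0,0],[0,0,0],255],
    [[0,0,0],[0,0,0],255],
    [[0,0,0],[0,0,0],255],
    [[0,0,0],[0,0,0],255],
    [[0,0,0],[0,0,0],255],
    [[0,0,0],[0,0,0],255]
  ]
}}

```text
time: 34.55
ee_pos: [0.541, -0.3289, 0.0296]
eef_rot: [[0.141, 0.99, 0.002], [0.99, -0.141, -0.001], [-0.001, 0.002, -1.0]]
force: [0.1, -0.1, 7.2]
opening: 0.711
```

>>> {"api": "carry_out", "payload": {
  "plan": [
    [[0,0,2],[0,0,0],255],
    [[0,0,4],[0,0,0],255],
    [[0,0,4],[0,0,0],255],
    [[0,0,4],[0,0,0],255],
    [[0,0,1.5],[0,0,0],255],
    [[0,0,0],[0,0,0],255]
  ]
}}

```text
time: 35.15
ee_pos: [0.5412, -0.329, 0.1856]
eef_rot: [[0.141, 0.99, 0.004], [0.99, -0.141, -0.002], [-0.002, 0.004, -1.0]]
force: [-0.0, 0.3, -2.4]
opening: 0.705
```

>>> {"api": "carry_out", "payload": {
  "plan": [
    [[1.2,3.7,0],[0,0,0],255],
    [[1.2,3.7,0],[0,0,0],255],
    [[1.2,3.7,0],[0,0,0],255],
    [[1.2,3.7,0],[0,0,0],255],
    [[1.2,3.7,0],[0,0,0],255],
    [[1.2,3.7,0],[0,0,0],255],
    [[0,0,-3],[0,0,0],255],
    [[0,0,0],[0,0,0],255]
  ]
}}

```text
time: 35.95
ee_pos: [0.6089, -0.1047, 0.1472]
eef_rot: [[0.138, 0.99, -0.009], [0.99, -0.138, 0.002], [0.0, -0.009, -1.0]]
force: [-0.9, -0.5, -2.4]
opening: 0.706
```

>>> {"api": "carry_out", "payload": {
  "plan": [
    [[0,0,-3],[0,0,0],255],
    [[0,0,-1.5],[0,0,0],255],
    [[0,0,0],[0,0,0],255],
    [[0,0,0],[0,0,0],255]
  ]
}}

```text
time: 36.35
ee_pos: [0.6118, -0.1071, 0.1082]
eef_rot: [[0.142, 0.99, -0.001], [0.99, -0.142, 0.0], [-0.0, -0.001, -1.0]]
force: [0.5, 0.4, -1.5]
opening: 0.708
```

>>> {"api": "carry_out", "payload": {
  "plan": [
    [[0.1,0,-0.2],[0,0,0],255],
    [[0,0,-0.1],[0,0,0],255],
    [[0,0,0],[0,0,0],60],
    [[0,0,0],[0,0,0],10],
    [[0,0,0],[0,0,0],10],
    [[0,0,0],[0,0,0],10]
  ]
}}

```text
time: 36.95
ee_pos: [0.6132, -0.1064, 0.1053]
eef_rot: [[0.141, 0.99, 0.0], [0.99, -0.141, -0.0], [-0.0, 0.0, -1.0]]
force: [-0.3, 0.9, -0.1]
opening: 0.926
```

>>> {"api": "carry_out", "payload": {
  "plan": [
    [[0,0,2],[0,0,0],10],
    [[0,0,4],[0,0,0],10],
    [[-0.5,-4,2],[0,0,0],200],
    [[-0.5,-4,0],[0,0,0],200],
    [[-0.2,-1.5,0],[0,0,0],200],
    [[0,0,0],[0,0,0],200],
    [[0,0,0],[0,0,0],200],
    [[0,0,-1],[0,0,0],200]
  ]
}}

```text
time: 37.75
ee_pos: [0.6022, -0.1994, 0.1759]
eef_rot: [[0.139, 0.99, 0.002], [0.99, -0.139, 0.0], [0.001, 0.002, -1.0]]
force: [-0.2, 0.2, 0.0]
opening: 0.5
```

>>> {"api": "carry_out", "payload": {
  "plan": [
    [[0,0,-4],[0,0,0],200],
    [[0,0,-3],[0,0,0],200],
    [[0,0,-0.2],[0,0,0],200],
    [[0,0,0],[0,0,0],200]
  ]
}}

```text
time: 38.15
ee_pos: [0.601, -0.2, 0.1027]
eef_rot: [[0.139, 0.99, -0.001], [0.99, -0.139, 0.001], [0.001, -0.002, -1.0]]
force: [0.1, 0.5, 0.9]
opening: 0.227
```

>>> {"api": "carry_out", "payload": {
  "plan": [
    [[0.25,2,-0.1],[0,0,0],200],
    [[0.25,2,0],[0,0,0],200],
    [[0,0,0],[0,0,0],200],
    [[0.16,1.2,0],[0,0,0],200],
    [[0.16,1.2,0],[0,0,0],200],
    [[0.16,1.2,0],[0,0,0],200],
    [[0.16,1.2,0],[0,0,0],200],
    [[0.16,1.2,0],[0,0,0],200]
  ]
}}

```text
time: 38.95
ee_pos: [0.6144, -0.1019, 0.1026]
eef_rot: [[0.142, 0.99, 0.001], [0.99, -0.142, -0.002], [-0.002, 0.001, -1.0]]
force: [0.1, -3.9, 2.4]
opening: 0.214
```

>>> {"api": "carry_out", "payload": {
  "plan": [
    [[0.16,1.2,0],[0,0,0],200],
    [[0.16,1.2,0],[0,0,0],200],
    [[0.16,1.2,0],[0,0,0],200],
    [[0.06,0.5,0],[0,0,0],200],
    [[0,0,0],[0,0,0],200]
  ]
}}

```text
time: 39.45
ee_pos: [0.6193, -0.0584, 0.1017]
eef_rot: [[0.139, 0.99, -0.001], [0.99, -0.139, 0.001], [0.001, -0.001, -1.0]]
force: [0.5, -0.3, -0.3]
opening: 0.213
```

>>> {"api": "carry_out", "payload": {
  "plan": [
    [[0.06,0.5,0],[0,0,0],200],
    [[0,0,0],[0,0,0],200]
  ]
}}

```text
time: 39.65
ee_pos: [0.6199, -0.0551, 0.1018]
eef_rot: [[0.141, 0.99, -0.001], [0.99, -0.141, 0.0], [0.0, -0.001, -1.0]]
force: [0.4, -1.1, -0.2]
opening: 0.216
```

>>> {"api": "carry_out", "payload": {
  "plan": [
    [[0.02,0.2,0],[0,0,0],200],
    [[0.02,0.1,0],[0,0,0],200],
    [[0,0,0],[0,0,0],200]
  ]
}}

```text
time: 39.95
ee_pos: [0.6204, -0.0526, 0.102]
eef_rot: [[0.141, 0.99, -0.0], [0.99, -0.141, -0.0], [-0.0, -0.0, -1.0]]
force: [-0.0, -2.2, -1.1]
opening: 0.217
```

Now creep on until the gate pushes back.

>>> {"api": "carry_out", "payload": {
  "plan": [
    [[0.02,0.15,0],[0,0,0],200],
    [[0.02,0.15,0],[0,0,0],200],
    [[0,0,0],[0,0,0],200]
  ]
}}

```text
time: 40.25
ee_pos: [0.6208, -0.0494, 0.102]
eef_rot: [[0.141, 0.99, -0.0], [0.99, -0.141, -0.0], [-0.0, -0.0, -1.0]]
force: [-0.2, -3.5, -1.3]
opening: 0.218
```

>>> {"api": "carry_out", "payload": {
  "plan": [
    [[0.02,0.15,0],[0,0,0],200],
    [[0,0,0],[0,0,0],200]
  ]
}}

```text
time: 40.45
ee_pos: [0.6209, -0.0491, 0.102]
eef_rot: [[0.142, 0.99, -0.0], [0.99, -0.142, -0.001], [-0.001, -0.0, -1.0]]
force: [-1.3, -5.3, -0.3]
opening: 0.217
```

>>> {"api": "carry_out", "payload": {
  "plan": [
    [[0.02,0.15,0],[0,0,0],200],
    [[0,0,0],[0,0,0],200]
  ]
}}

```text
time: 40.65
ee_pos: [0.621, -0.0487, 0.102]
eef_rot: [[0.143, 0.99, -0.001], [0.99, -0.143, -0.003], [-0.003, -0.0, -1.0]]
force: [-1.1, -8.3, -0.7]
opening: 0.216
```

>>> {"api": "carry_out", "payload": {
  "plan": [
    [[0.02,0.2,0],[0,0,0],200],
    [[0,0,0],[0,0,0],200],
    [[0,0,0],[0,0,0],200]
  ]
}}

```text
time: 40.95
ee_pos: [0.6211, -0.0484, 0.102]
eef_rot: [[0.144, 0.99, -0.001], [0.99, -0.144, -0.004], [-0.004, -0.0, -1.0]]
force: [-1.3, -13.1, 0.0]
opening: 0.215
```

>>> {"api": "carry_out", "payload": {
  "plan": [
    [[-0.1,-1,0],[0,0,0],200],
    [[-0.3,-2,0],[0,0,0],200],
    [[0,0,4],[0,0,0],200],
    [[-2,-2,4],[0,0,0],200],
    [[-4,-2,0],[0,0,0],200],
    [[-4,-2,0],[0,0,0],200],
    [[-2,-2,0],[0,0,0],200],
    [[0,0,0],[0,0,0],200]
  ]
}}

```text
time: 41.75
ee_pos: [0.4952, -0.1573, 0.1826]
eef_rot: [[0.145, 0.989, 0.0], [0.989, -0.145, -0.001], [-0.001, 0.0, -1.0]]
force: [0.4, -0.2, -0.2]
opening: 0.215
```

Run:
```python
from h import *
p=[.62032,-.0544,-1.70192]
out=[]
for c,b,s in(("top",(112,178,148,310),4.9),("scene",(200,320,180,320),4.5)):
    f=snap(c,f"pics/{c}9.png"); im=cv2.resize(f["color"][b[0]:b[1],b[2]:b[3],::-1],None,fx=s,fy=s,interpolation=cv2.INTER_CUBIC)
    for x in(.031,.093,.155,.217):
        a=np.linspace(0,2*np.pi,30); q=((proj(f,lane(p,np.c_[x+.031*np.cos(a),.031*np.sin(a),0*a+.054]))-[b[2],b[0]]+.5)*s).astype(int)
        cv2.polylines(im,[q],True,(0,255,0),1)
    out.append(im)
w=max(i.shape[1] for i in out)
im=np.vstack([cv2.copyMakeBorder(i,0,0,0,w-i.shape[1],0) for i in out]);cv2.imwrite("pics/fin.png",cv2.resize(im,None,fx=.68,fy=.68,interpolation=cv2.INTER_AREA))
```

```text
(no output)
```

View pics/fin.png

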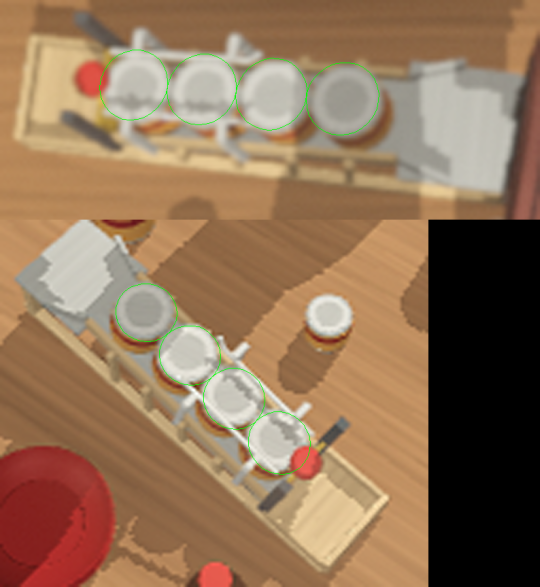

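View pics/scene9.png

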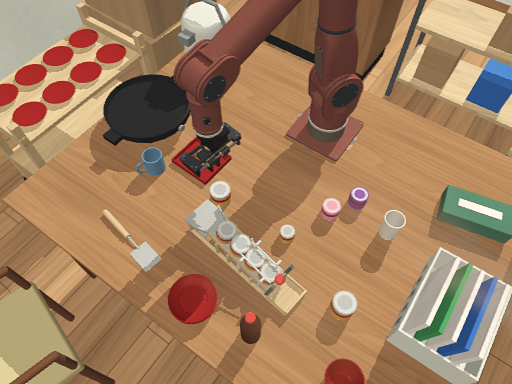

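Run:
```python
from h import *
f=snap("scene"); 
for P in [(.402,-.305,.05)]:
    u=proj(f,P)[0].round().astype(int); print("scene px at stray",u,f["color"][u[1],u[0]])
t=snap("top"); u=proj(t,P)[0].round().astype(int); print("top",u,t["color"][u[1],u[0]])
s=robot.state();print(s["time"],s["force"]); robot.finish_job()
```

```text
scene px at stray [201 152] [50 52 55]
top [357 223] [196 194 184]
41.95 [-1.01850028  0.90469828  0.67943934]
the job is handed in; nothing more can be done
```

The job is done and handed in at 42 s of the 210 s allowed:

- **Stray tin:** I moved it from the loading deck to the red tray.
- **Gate:** I pressed the yellow stop gate down to its hard stop. The knob ended within about 1 mm of its shut height and matched its shut position in the pictures.
- **Dispenser tins:** I set all four 62 mm tins on the deck one by one and pushed each down the lane. One had been knocked about 5 cm aside mid-run, so I found it again before picking it up.

**Last checks:**
- The final push stalled at the computed closed-up position, with the force rising to 13 N.
- In both cameras the four tin tops lie on the predicted outlines of a closed row starting at the gate.
- The arm was clear of everything at hand-in. I did not touch the mug, the bigger and smaller tins or the pink and purple tins; I saw no change in them in the pictures, though I did not measure them.
- The stray was last fully seen upright on the tray when the third tin had been loaded. At the end the gripper hid it in the scene view. The top camera showed a steel-coloured pixel where it stands.

No check failed. Two readings disagreed slightly: the cameras differed by up to 8 mm on where the knocked tin was, and it gripped normally. One lane marking was about 7 px off in the scene view.

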